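Hang the fill gauge back on its stand in the ink lab

ROBOT

A 7-joint arm with a two-finger parallel gripper is mounted at the origin on the work surface. World frame = base frame: x ahead of the robot, y to its left, z up, the work surface at z = 0. Lengths are in m, angles in rad, forces in N, time in s.
With the tool pointing down it reaches from about 0.4 to 0.85 m from the base axis. Payload 10.4 kg.
Tool frame: the origin (TCP) lies midway between the tips of the shut fingers; the grasp point (between the pads) lies 19 mm behind it; z points along the fingers, y is the line along which they close (so a half turn about z gives the same grasp; the last joint's range is limited). The gripper opens to 87 mm and grips with 3 to 60 N. Pads are 19 mm wide; open, the fingers measure 117 mm over their backs; the gripper's body (75 mm by 190 mm) begins 51 mm behind the grasp point.
Start: joints at [-1.23, 0.332, -0.065, 1.46, 0.022, 1.35, -0.088], TCP at [0.222, 0.584, 0.223] pointing down, gripper open.
Joint ranges: [-2.6, 2.6], [-0.5, 2.12], [-1.47, 1.34], [0.16, 2.42], [-1.27, 4.41], [0.06, 2.06], [-2.6, 2.6]. Speed limits (rad/s): [2.22, 2.22, 2.79, 2.79, 3.14, 3.14, 3.14].

INTERFACE

Orientations are given as a unit quaternion [x, y, z, w].
In Python, from bench import sensors, eyes, order gives the robot as it stands.
- The arm moves only by the tool arm_command, never from a script. Its argument "steps" is a list of rows, each an object with "rot": the turn, a rotation vector about the world's x, y, z in degrees, a list of three; "slide": the shift along the world's x, y, z in m, a list of three; "grip": the opening, from 0 (shut) to 1 (fully open). A call has exactly 8 rows; each row shifts and turns the commanded pose from where the row before left it; what a row does not reach is not made up. A row lasts 1/8 s, in which the tool goes at most 62.5 mm and 10.7 degrees, less where a joint would pass 70% of its speed; a pose out of reach is approached as far as the arm can. A call with a gripper value outside its range is refused whole. The fingers move at their own pace and stop on an object; "newtons" is the grip in N (left out, the last holds). Time passes only in rows, so rows that do not move let the fingers close, or fill a call up. It gives the time, the measured TCP pose, the force, the opening and the grip force at its end, in the units of the state.
- sensors.read_state(): the state, without advancing time (a new reading comes with each control period).
- eyes.camera(name): name is "scene" or "top"; returns a dict with "pixels" (420x560x3 uint8, red, green, blue), "intrinsics" (3x3 intrinsics, pixels), "pose" (4x4, takes a point from camera to world coordinates). Camera axes: x right, y down, z forward; pixel columns grow to the right and rows downward; lengths in m; the calibration is good to about 2 mm. A picture is of the moment at which its call begins. There is no depth.
- order.close_job(): hands the job in; it is judged then, once.
Trained networks look in a picture, given as the dict that the camera call returned (one of the last four; its "shot" number tells which), for a name from the list of things; names that differ only in an ending like _2 or _b are one class to them, and where a whole thing is asked for, a point or a joint stands for the part that bears it (a point fixed in the world has none). Each returns a list of dicts, best first, with "conf" (0 to 1); they miss things now and then, are a little off and sometimes report something else, mostly with a low value. They report only what shows in the picture. A call takes as long as a camera call. They do not tell look-alikes from the thing itself.
- eyes.look_for(name, picture): "bbox" ([left, top, right, bottom] in pixels, round what is visible of it).
The state is a dict: "time": time; "joint_positions": joint angles; "joint_vel": joint speeds; "joint_torque": joint torques, N m; "ee_pos": TCP position; "eef_rot": TCP orientation; "ft_force": force on the tool from outside, world axes, zero at the start; "torque": the same for the moment, N m; "width": finger opening in m; "grip_force": force on a finger pad.
Only numpy, scipy, OpenCV 4.12 (cv2) and the standard library are available. Lean on these libraries where they do the work, as an engineer would, in place of code of your own. Each camera call takes 0.05 s, during which the arm holds its last target. There are 200 camera calls.

TASK

Take the graduated fill gauge out of its slotted holder and hang it by its window on the hook of the stand, with its marked face pointing outward (away from the post), hanging straight and at rest across the hook arm. Leave the plain scraper in its holder and the jar where it stands.

Things in the scene. Friction and masses are not known exactly. Their poses are not given: they have to be found in the camera images.
- gauge: Aluminium plate 8 (x) x 56 x 185 mm in a slotted block (45 high, pocket 35 deep). Window through x: 40 wide, 38 high, shallow V roof; origin at roof apex, mid-thickness; foot at z -133. Flat grip tab above: 34 wide, z +6 to +52. +x = normal of the marked face (black lines and a small block 10 mm proud, seen from above), +z up. 0.16 kg
- hook: Fixed stand. Origin on the axis of the 18 mm post, level with the arm's top, 200 mm above table. Arm: 8 mm round steel bar from the post along +x (outward), level for 78 mm, then turned up; tip ends at x 90, 10 mm above the arm's top. Nothing of the stand is higher. Base plate 130 x 130 x 12 mm. +z up
- scraper: Plain scraper, blade down in a second identical block: steel blade 58 wide, 6 thick, no window or marks, black grip 28 x 18 mm; top 126 mm above the table. Origin mid lower edge of the blade, z up. Bystander
- jar: Pale whitish lidded jar with paper label, 68 mm diameter, 85 mm high, on the table. Origin at centre of its underside, z up. Bystander
Things that resemble listed ones, but are neither listed nor needed, are in the scene too. Several things look just like the hook: the one meant starts farthest from the robot's base. There is more than one size of the gauge; the job needs the larger.

How it is judged:
At the end, for the whole second after the job is handed in: The gauge hangs at rest on the level part of the hook arm: the roof of its window within 15 mm sideways and 10 mm in height of the arm's top, 10 to 82 mm out from the post axis, upright within 17 degrees, its face square to the arm within 23 degrees, and the marked face away from the post (x of gauge in the frame of hook between 0.01 and 0.082 m and y of gauge in the frame of hook between -0.015 and 0.015 m and z of gauge in the frame of hook between -0.01 and 0.01 m and x of hook in the frame of gauge below -0.005 m and angle between the x axis of gauge and the x axis of hook, either way round below 0.4 rad and angle between gauge's own z axis and vertical below 0.3 rad and contact force between gauge and hook above 0.3 N and linear speed of gauge below 0.03 m/s and angular speed of gauge below 0.4 rad/s); the robot touches nothing.
It fails at once if the scraper is moved more than 30 mm or tipped (distance of scraper from where it was at the start of the episode above 0.03 m or angle between scraper's own z axis and vertical above 0.5 rad).
It fails at once if the jar is moved more than 30 mm or tipped (distance of jar from where it was at the start of the episode above 0.03 m or angle between jar's own z axis and vertical above 0.5 rad).
It also fails if it takes over 40 s, if anything falls off the work surface, if the arm or the gripper's body presses on something with over 40 N, if the wrist force passes 120 N, or if a joint passes its speed limit or range.

## Working session

There is one attempt and no reset: what is moved stays moved. The work goes in short steps, Python scripts to look and compute and a tool call to move; the robot and the scene stay as the last step left them, time stands still between calls to the robot, and variables do not carry over. Pictures are saved under pics/ and viewed, at most 10 in all, crops included, and the job is handed in when it is done.

Besides the shell and the picture viewer there is one more tool, called as name(argument=value, ...) on one line, values as JSON. arm_command: Moves the arm, as the interface text tells. Its arguments: {"type":"object","properties":{"steps":{"type":"array","items":{"type":"object","properties":{"rot":{"type":"array","items":{"type":"number"}},"slide":{"type":"array","items":{"type":"number"}},"grip":{"type":"number"}}}},"newtons":{"type":"number"}},"required":["steps"]}

```bash
mkdir -p pics; python3 - <<'E'
from bench import sensors,eyes
import cv2,numpy as np,pickle
P={}
for n in("scene","top"):
    p=eyes.camera(n);P[n]=p
    cv2.imwrite(f"pics/{n}0.png",p["pixels"][:,:,::-1])
    print(n,np.round(p["intrinsics"],1).tolist(),np.round(p["pose"],3).tolist())
    for t in("gauge","hook","scraper","jar"):
        print(t,[(np.round(d["bbox"]).tolist(),round(d["conf"],2)) for d in eyes.look_for(t,p)])
pickle.dump(P,open("p0.pkl","wb"))
s=sensors.read_state();print({k:np.round(v,3).tolist() for k,v in s.items()})
E
```

```text
scene [[454.4, 0.0, 283.7], [0.0, 454.4, 211.0], [0.0, 0.0, 1.0]] [[0.891, 0.388, -0.235, 0.758], [0.453, -0.765, 0.457, -0.448], [-0.003, -0.514, -0.858, 1.008], [0.0, 0.0, 0.0, 1.0]]
gauge [([289.0, 172.0, 305.0, 221.0], 0.96), ([330.0, 196.0, 350.0, 233.0], 0.96)]
hook [([218.0, 262.0, 285.0, 342.0], 0.76), ([107.0, 250.0, 178.0, 334.0], 0.62), ([206.0, 144.0, 253.0, 224.0], 0.56)]
scraper [([337.0, 143.0, 346.0, 172.0], 0.6)]
jar [([352.0, 246.0, 386.0, 284.0], 0.64)]
top [[495.5, 0.0, 280.0], [0.0, 495.5, 210.5], [0.0, 0.0, 1.0]] [[-0.028, -0.985, 0.17, 0.303], [-0.999, 0.031, 0.013, -0.002], [-0.018, -0.17, -0.985, 1.454], [0.0, 0.0, 0.0, 1.0]]
gauge [([252.0, 205.0, 269.0, 228.0], 0.67), ([240.0, 173.0, 252.0, 192.0], 0.58), ([192.0, 196.0, 210.0, 209.0], 0.37)]
hook [([321.0, 188.0, 379.0, 247.0], 0.59), ([242.0, 250.0, 303.0, 310.0], 0.59)]
scraper [([191.0, 196.0, 208.0, 212.0], 0.57)]
jar [([268.0, 134.0, 286.0, 161.0], 0.76)]
{'time': 0.5, 'joint_positions': [-1.23, 0.332, -0.065, 1.46, 0.022, 1.35, -0.089], 'joint_vel': [0.001, 0.0, 0.0, -0.001, -0.001, -0.001, -0.001], 'joint_torque': [-0.0, -62.257, 0.025, -38.985, -0.061, 0.032, 0.0], 'ee_pos': [0.222, 0.584, 0.223], 'eef_rot': [0.181, 0.984, 0.0, -0.0], 'ft_force': [-0.268, 0.789, -0.434], 'torque': [-0.001, 0.065, 0.007], 'grip_force': 0.0, 'width': 0.087}
```

```bash
python3 - <<'E'
import cv2
a=cv2.imread("pics/scene0.png")[120:360,80:400];cv2.imwrite("pics/sc.png",cv2.resize(a,None,fx=2.5,fy=2.5,interpolation=cv2.INTER_CUBIC))
a=cv2.imread("pics/top0.png")[110:320,150:430];cv2.imwrite("pics/tc.png",cv2.resize(a,None,fx=2.85,fy=2.85,interpolation=cv2.INTER_CUBIC))
E
```

```text
(no output)
```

View pics/sc.png

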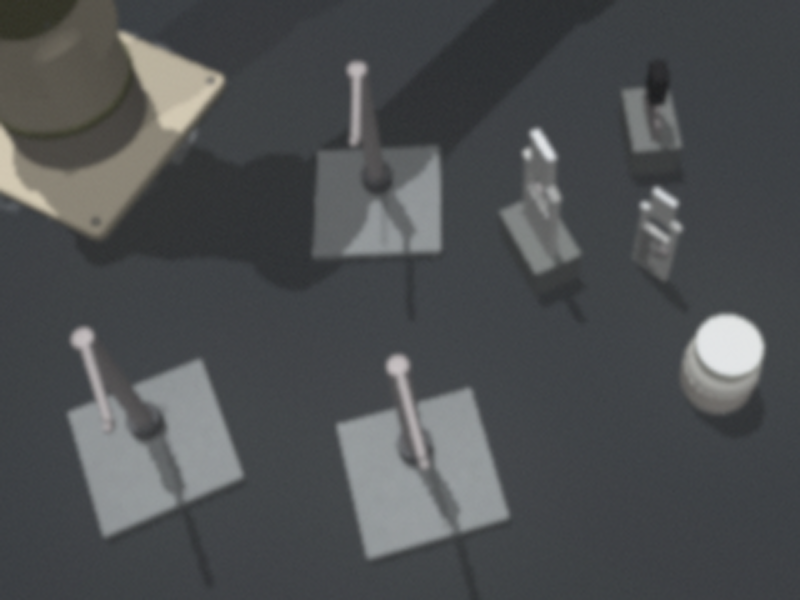

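View pics/tc.png

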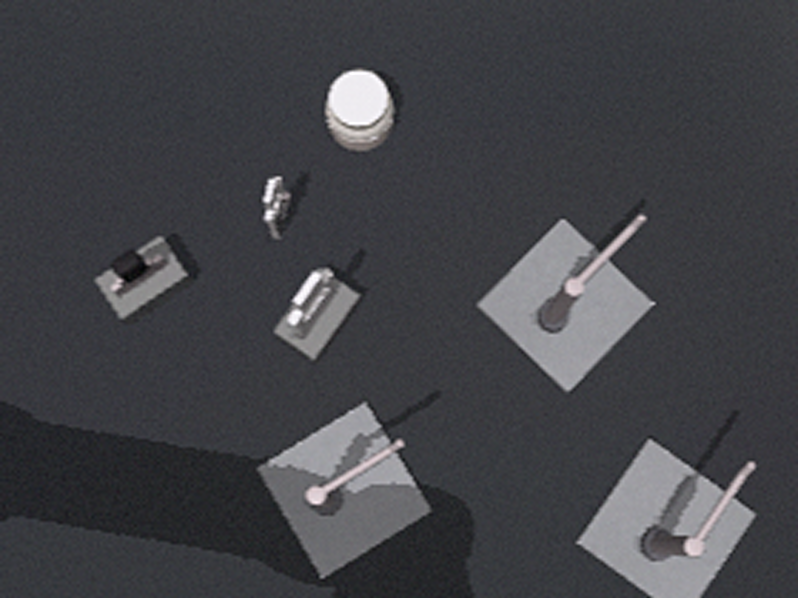

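The scene view shows three hooks. Their post tops are near crop px (357,68), (83,338) and (398,363). The large gauge is in its holder at (540,190), with the small one at (658,230), the scraper at (655,100) and the jar at (725,360). In the top view, the hook at (573,290) is farthest from the base and the gauge is at (315,300).

```bash
cat > h.py <<'E'
import numpy as np,cv2
def ray(p,uv):
    d=np.linalg.inv(p["intrinsics"])@np.array([uv[0],uv[1],1.]);T=np.array(p["pose"]);d=T[:3,:3]@d
    return T[:3,3],d/np.linalg.norm(d)
def onz(p,uv,z):
    o,d=ray(p,uv);return o+d*(z-o[2])/d[2]
def tri(p,u,q,v):
    a,d=ray(p,u);b,e=ray(q,v)
    s,t=np.linalg.lstsq(np.c_[d,-e],b-a,rcond=None)[0]
    return (a+s*d+b+t*e)/2,np.linalg.norm(a+s*d-b-t*e)
def proj(p,X):
    T=np.array(p["pose"]);c=T[:3,:3].T@(np.asarray(X)-T[:3,3]);c=p["intrinsics"]@c;return c[:2]/c[2]
E
python3 - <<'E'
import pickle,cv2,numpy as np
from h import *
P=pickle.load(open("p0.pkl","rb"));S,T=P["scene"],P["top"]
sc=lambda x,y:(80+x/2.5,120+y/2.5)
tc=lambda x,y:(150+x/2.85,110+y/2.85)
tops=[tc(573,286),tc(317,495),tc(695,547)]
for i,t in enumerate(tops):
  for s in [(357,68),(83,338),(398,363)]:
    X,e=tri(S,sc(*s),T,t);print(i,s,np.round(X,3),round(e,3),np.hypot(*X[:2]).round(3))
def crop(p,x,y,w,h,f): return cv2.resize(p["pixels"][y:y+h,x:x+w,::-1],(w*f,h*f),interpolation=cv2.INTER_CUBIC)
r1=np.hstack([crop(S,275,165,50,70,8),crop(T,235,190,50,70,8)])
cv2.imwrite("pics/g.png",cv2.convertScaleAbs(r1,alpha=1.3))
r2=np.hstack([crop(S,210,250,80,100,5),crop(T,310,175,80,100,5)])
cv2.imwrite("pics/h.png",cv2.convertScaleAbs(r2,alpha=1.3))
E
```

```text
0 (357, 68) [ 0.476 -0.121  0.485] 0.026 0.491
0 (83, 338) [ 0.442 -0.224  0.397] 0.182 0.495
0 (398, 363) [ 0.515 -0.167  0.201] 0.002 0.541
1 (357, 68) [0.336 0.068 0.201] 0.004 0.343
1 (83, 338) [ 0.291 -0.087  0.143] 0.326 0.303
1 (398, 363) [ 0.335  0.084 -0.456] 0.051 0.345
2 (357, 68) [ 0.378 -0.148  0.468] 0.216 0.406
2 (83, 338) [ 0.282 -0.26   0.199] 0.004 0.383
2 (398, 363) [ 0.392 -0.207  0.173] 0.251 0.443
```

View pics/g.png

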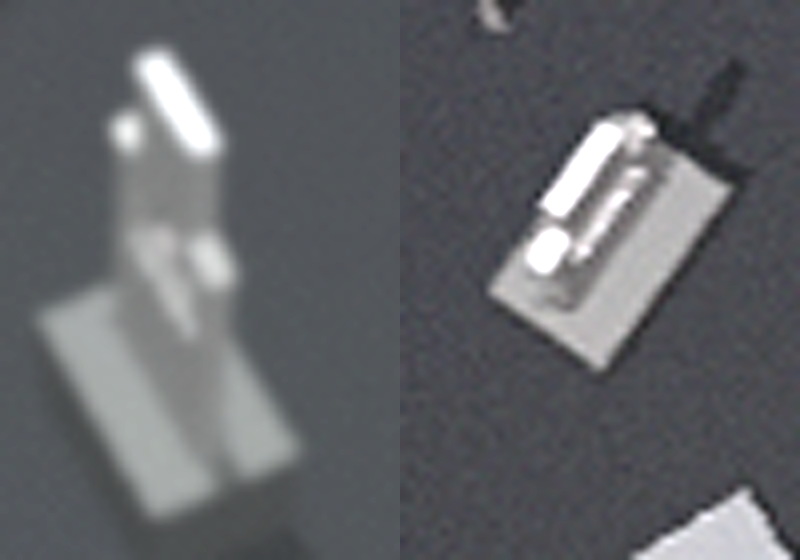

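View pics/h.png

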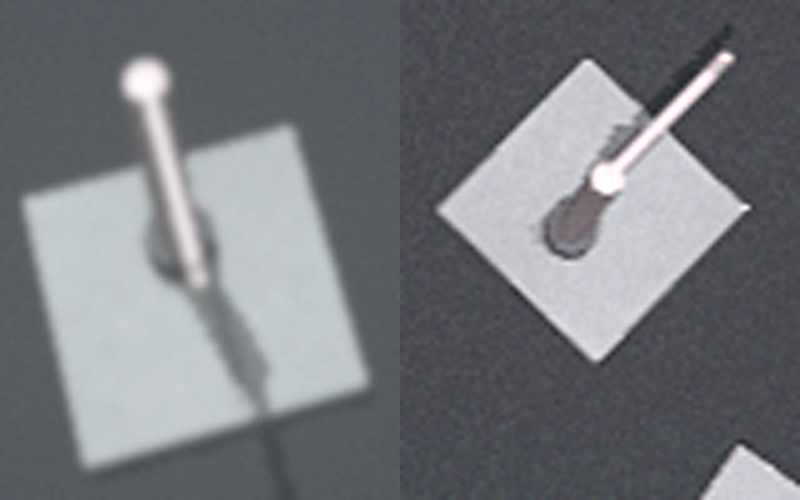

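The gauge crops show the tab top, the shoulders and a bright strip below them. The strip is either the window sill or the proud block. The post top and arm tip of the far hook are both clear. Next I'll triangulate these and find out which strip it is.

```bash
python3 - <<'E'
import pickle
from h import *
P=pickle.load(open("p0.pkl","rb"));S,T=P["scene"],P["top"]
gs=lambda x,y:(275+(x-3.5)/8,165+(y-3.5)/8); gt=lambda x,y:(235+(x-403.5)/8,190+(y-3.5)/8)
hs=lambda x,y:(210+(x-2)/5,250+(y-2)/5); ht=lambda x,y:(310+(x-402)/5,175+(y-2)/5)
R={}
for n,s,t in [("post",hs(145,80),ht(606,180)),("tip",hs(197,280),ht(727,58)),
 ("tabA",gs(152,56),gt(613,126)),("tabB",gs(207,147),gt(553,209)),
 ("shA",gs(127,132),gt(640,130)),("shB",gs(213,262),gt(548,250)),
 ("strA",gs(132,238),gt(637,170)),("strB",gs(190,333),gt(584,255)),
 ("blkL",gs(40,318),gt(495,292)),("blkM",gs(155,518),gt(602,370)),("blkR",gs(297,448),gt(733,185))]:
    X,e=tri(S,s,T,t);R[n]=X;print(n,np.round(X,4),round(e,4))
d=R["tip"]-R["post"];print("hook yaw",np.degrees(np.arctan2(d[1],d[0])),np.linalg.norm(d[:2]))
for a,b in(("tabA","tabB"),("shA","shB"),("strA","strB")):
    d=R[a]-R[b];print(a,np.linalg.norm(d),"dir",np.degrees(np.arctan2(d[1],d[0])))
c=(R["tabA"]+R["tabB"])/2;d=R["tabA"]-R["tabB"];d[2]=0;d/=np.linalg.norm(d);n=np.array([d[1],-d[0],0])
print("c",c,"n",n)
for k in R: print(k,"along",((R[k]-c)@d).round(4),"norm",((R[k]-c)@n).round(4),"z",(R[k][2]-c[2]+.052).round(4))
# gauge-frame points -> crop px, normal n
for nm,(x,y,z) in {"sill-":(0,-.02,-.038),"sill+":(0,.02,-.038),"sillf-":(.004,-.02,-.038),"sillb-":(-.004,-.02,-.038)}.items():
    X=c+n*x+d*y+np.array([0,0,z-.052]);a=proj(S,X);b=proj(T,X)
    print(nm,((a-[275,165])*8+3.5).round(),((b-[235,190])*8+[403.5,3.5]).round())
E
```

```text
post [ 0.5141 -0.1666  0.1994] 0.0005
tip [ 0.5737 -0.2304  0.2099] 0.0004
tabA [0.5247 0.0584 0.2396] 0.0069
tabB [0.52   0.0886 0.1518] 0.0094
shA [0.5251 0.0493 0.2183] 0.0122
shB [0.5188 0.0966 0.0784] 0.0127
strA [0.5236 0.054  0.1587] 0.0096
strB [0.519  0.0845 0.0555] 0.01
blkL [0.4887 0.0995 0.0366] 0.045
blkM [ 0.5002  0.0909 -0.0917] 0.0219
blkR [0.5549 0.0406 0.0746] 0.0467
hook yaw -46.94762991844158 0.08729361105959123
tabA 0.09298262104653246 dir -81.1637438247542
shA 0.14775603236750035 dir -82.4479422768286
strA 0.10771732417839283 dir -81.49642050347202
c [0.52237001 0.07352359 0.19568489] n [-0.98813138 -0.15361115  0.        ]
post along 0.236 norm 0.0451 z 0.0557
tip along 0.3082 norm -0.004 z 0.0662
tabA along 0.0153 norm 0.0 z 0.0959
tabB along -0.0153 norm 0.0 z 0.0081
shA along 0.0244 norm 0.0011 z 0.0746
shB along -0.0233 norm -0.0 z -0.0652
strA along 0.0194 norm 0.0018 z 0.015
strB along -0.0114 norm 0.0016 z -0.0882
blkL along -0.0309 norm 0.0293 z -0.1071
blkM along -0.0206 norm 0.0193 z -0.2354
blkR along 0.0376 norm -0.0271 z -0.0691
sill- [192. 227.] [540. 222.]
sill+ [151. 336.] [654. 201.]
sillf- [179. 223.] [542. 233.]
sillb- [205. 230.] [538. 211.]
```

I matched the gauge ends the wrong way round between the two views, so I'm swapping them.

```bash
cat > m.py <<'E'
import pickle
from h import *
P=pickle.load(open("p0.pkl","rb"));S,T=P["scene"],P["top"]
gs=lambda x,y:(275+(x-3.5)/8,165+(y-3.5)/8); gt=lambda x,y:(235+(x-403.5)/8,190+(y-3.5)/8)
R={}
for n,s,t in [("tabA",gs(207,147),gt(613,126)),("tabB",gs(152,56),gt(553,209)),
 ("shA",gs(213,262),gt(640,130)),("shB",gs(127,132),gt(548,250)),
 ("strA",gs(190,333),gt(637,170)),("strB",gs(132,238),gt(584,255)),
 ("blkL",gs(40,318),gt(602,370)),("blkM",gs(155,518),gt(733,185))]:
    X,e=tri(S,s,T,t);R[n]=X;print(n,np.round(X,4),round(e,4))
for a,b in(("tabA","tabB"),("shA","shB"),("strA","strB"),("blkM","blkL")):
    d=R[a]-R[b];print(a,np.linalg.norm(d),"dir",np.degrees(np.arctan2(d[1],d[0])))
c=(R["tabA"]+R["tabB"])/2;d=R["tabA"]-R["tabB"];d[2]=0;d/=np.linalg.norm(d);n=np.array([d[1],-d[0],0])
print("c",c,"n",n)
for k in R: print(k,"along",((R[k]-c)@d).round(4),"norm",((R[k]-c)@n).round(4),"z",(R[k][2]-c[2]+.052).round(4))
for nm,(x,y,z) in {"sill-":(0,-.02,-.038),"sill+":(0,.02,-.038),"foot@blk-":(0,-.028,-.098),"foot+":(0,.028,-.098)}.items():
    X=c+n*x+d*y+np.array([0,0,z-.052]);a=proj(S,X);b=proj(T,X)
    print(nm,((a-[275,165])*8+3.5).round(),((b-[235,190])*8+[403.5,3.5]).round())
E
python3 m.py
```

```text
tabA [0.5356 0.063  0.1972] 0.0008
tabB [0.5091 0.0829 0.1978] 0.001
shA [0.5421 0.0563 0.1536] 0.0009
shB [0.5016 0.087  0.1519] 0.0021
strA [0.5358 0.0592 0.1074] 0.0009
strB [0.5067 0.0782 0.1113] 0.0004
blkL [0.4754 0.077  0.0453] 0.0017
blkM [0.54   0.028  0.0493] 0.0008
tabA 0.03317661865693687 dir -36.89192532337568
shA 0.05079176345409454 dir -37.14006641782267
strA 0.03503049758497914 dir -33.25433062026919
blkM 0.08120843203550707 dir -37.210942411300735
c [0.52235465 0.07298352 0.19750122] n [-0.60030752 -0.79976927  0.        ]
tabA along 0.0166 norm -0.0 z 0.0517
tabB along -0.0166 norm 0.0 z 0.0523
shA along 0.0258 norm 0.0015 z 0.0081
shB along -0.025 norm 0.0013 z 0.0064
strA along 0.0191 norm 0.003 z -0.0381
strB along -0.0157 norm 0.0052 z -0.0342
blkL along -0.0399 norm 0.0249 z -0.1002
blkM along 0.0412 norm 0.0254 z -0.0962
sill- [140. 228.] [565. 258.]
sill+ [202. 331.] [632. 164.]
foot@blk- [126. 314.] [563. 301.]
foot+ [209. 455.] [654. 175.]
```

The heights now fit: tab top 197 mm, shoulders 153 mm, block top 46 mm. The strip fits the sill, or sill plus block. Next question is which face is marked, so I'll rectify the visible face and compare it with profiles.

```bash
python3 - <<'E'
import io,contextlib
with contextlib.redirect_stdout(io.StringIO()): from m import *
from bench import eyes
def face(p,off):
    K=[]; q=[(-.045,.06),(.045,.06),(.045,-.11),(-.045,-.11)]
    for y,z in q: K.append(proj(p,c+n*off+d*y+np.array([0,0,z-.052])))
    H=cv2.getPerspectiveTransform(np.float32(K),np.float32([[0,0],[270,0],[270,510],[0,510]]))
    im=np.mean([eyes.camera(nm)["pixels"].astype(float) for _ in range(6)],0)
    im=cv2.warpPerspective(np.float32(im),H,(270,510),flags=cv2.INTER_CUBIC)
    return np.clip((im-40)*1.3,0,255)[:,:,::-1]
o=[]
for nm,p in(("scene",S),("top",T)): o.append(face(p,.004))
cv2.imwrite("pics/face.png",np.hstack(o))
for nm,p in(("scene",S),("top",T)):
  g=p["pixels"].astype(np.float32).mean(2)
  for y in(-.014,-.007,0,.007,.014):
    v=[]
    for z in np.arange(.006,-.099,-.006):
      u=proj(p,c+n*.004+d*y+np.array([0,0,z-.052]));v.append(int(cv2.getRectSubPix(g,(1,1),(float(u[0]),float(u[1])))[0,0]))
    print(nm,y,v)
E
```

```text
scene -0.014 [102, 100, 101, 104, 104, 112, 125, 129, 125, 114, 105, 100, 98, 98, 99, 100, 103, 109]
scene -0.007 [100, 100, 102, 107, 124, 137, 141, 139, 127, 108, 100, 98, 99, 98, 98, 101, 103, 110]
scene 0 [99, 99, 117, 140, 143, 139, 137, 132, 124, 113, 104, 99, 99, 99, 99, 101, 104, 109]
scene 0.007 [104, 122, 136, 133, 129, 135, 140, 138, 129, 113, 102, 100, 98, 99, 101, 101, 105, 109]
scene 0.014 [121, 128, 119, 120, 131, 138, 141, 135, 121, 108, 99, 98, 99, 100, 100, 101, 104, 110]
top -0.014 [109, 118, 129, 144, 160, 171, 177, 181, 177, 147, 113, 85, 87, 89, 90, 93, 96, 100]
top -0.007 [103, 116, 130, 146, 163, 180, 181, 174, 158, 136, 117, 101, 94, 90, 89, 92, 97, 104]
top 0 [109, 122, 137, 153, 166, 173, 171, 166, 157, 138, 113, 87, 87, 89, 90, 93, 98, 104]
top 0.007 [102, 114, 126, 142, 166, 191, 199, 189, 167, 141, 119, 103, 96, 92, 89, 92, 96, 103]
top 0.014 [97, 113, 137, 162, 160, 154, 147, 140, 133, 124, 111, 94, 88, 90, 93, 94, 97, 102][ WARN:0@3.745] global loadsave.cpp:1063 imwrite_ Unsupported depth image for selected encoder is fallbacked to CV_8U.
```

View pics/face.png

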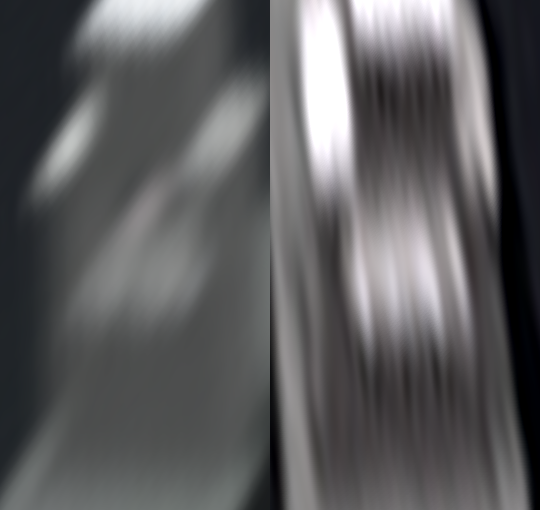

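No marks or proud block show on the visible face, so the marked face is probably the hidden one, pointing to yaw +53°. I'll grasp it with tool y along that direction and check after lifting.

arm_command(steps=[{"slide": [0.03, -0.05, 0.01], "rot": [0, 0, -2], "grip": 0.5}, {"slide": [0.03, -0.05, 0.01], "rot": [0, 0, -2], "grip": 0.5}, {"slide": [0.03, -0.05, 0.01], "rot": [0, 0, -2], "grip": 0.5}, {"slide": [0.03, -0.05, 0.01], "rot": [0, 0, -2], "grip": 0.5}, {"slide": [0.03, -0.05, 0.01], "rot": [0, 0, -2], "grip": 0.5}, {"slide": [0.03, -0.05, 0.01], "rot": [0, 0, -2], "grip": 0.5}, {"slide": [0.03, -0.05, 0.01], "rot": [0, 0, -2], "grip": 0.5}, {"slide": [0.03, -0.05, 0.0], "rot": [0, 0, -2], "grip": 0.5}], newtons=30)

```text
time: 2.1
ee_pos: [0.4634, 0.1826, 0.2937]
eef_rot: [0.316, 0.949, 0.001, 0.001]
ft_force: [0.8, 0.6, -1.2]
width: 0.0434
grip_force: 0.0
```

arm_command(steps=[{"slide": [0.02, -0.037, 0], "grip": 0.5}, {"slide": [0.02, -0.037, 0], "grip": 0.5}, {"slide": [0.019, -0.0356, 0], "grip": 0.5}, {"slide": [0, 0, -0.03], "grip": 0.5}, {"slide": [0, 0, -0.03], "grip": 0.5}, {"slide": [0, 0, -0.02], "grip": 0.5}, {"slide": [0, 0, 0], "grip": 0.5}, {"slide": [0, 0, 0], "grip": 0.5}])

```text
schema error: expected keys rot, slide, grip
```

arm_command(steps=[{"slide": [0.02, -0.037, 0], "rot": [0, 0, 0], "grip": 0.5}, {"slide": [0.02, -0.037, 0], "rot": [0, 0, 0], "grip": 0.5}, {"slide": [0.019, -0.0356, 0], "rot": [0, 0, 0], "grip": 0.5}, {"slide": [0, 0, -0.03], "rot": [0, 0, 0], "grip": 0.5}, {"slide": [0, 0, -0.03], "rot": [0, 0, 0], "grip": 0.5}, {"slide": [0, 0, -0.02], "rot": [0, 0, 0], "grip": 0.5}, {"slide": [0, 0, -0.02], "rot": [0, 0, 0], "grip": 0.5}, {"slide": [0, 0, -0.01], "rot": [0, 0, 0], "grip": 0.5}], newtons=30)

```text
time: 3.1
ee_pos: [0.521, 0.0745, 0.1817]
eef_rot: [0.316, 0.949, -0.0, -0.0]
ft_force: [0.4, 0.8, -0.8]
width: 0.0432
grip_force: 0.0
```

arm_command(steps=[{"slide": [0.001, -0.0015, -0.011], "rot": [0, 0, 0], "grip": 0.5}, {"slide": [0, 0, -0.011], "rot": [0, 0, 0], "grip": 0.5}, {"slide": [0, 0, 0], "rot": [0, 0, 0], "grip": 0.5}, {"slide": [0, 0, 0], "rot": [0, 0, 0], "grip": 0}, {"slide": [0, 0, 0], "rot": [0, 0, 0], "grip": 0}, {"slide": [0, 0, 0], "rot": [0, 0, 0], "grip": 0}, {"slide": [0, 0, 0], "rot": [0, 0, 0], "grip": 0}, {"slide": [0, 0, 0], "rot": [0, 0, 0], "grip": 0}], newtons=30)

```text
time: 4.1
ee_pos: [0.5225, 0.0731, 0.1607]
eef_rot: [0.316, 0.949, 0.0, 0.0]
ft_force: [-0.2, -0.1, 1.0]
width: 0.0076
grip_force: 30.0
```

arm_command(steps=[{"slide": [0, 0, 0.015], "rot": [0, 0, 0], "grip": 0}, {"slide": [0, 0, 0.02], "rot": [0, 0, 0], "grip": 0}, {"slide": [0, 0, 0.02], "rot": [0, 0, 0], "grip": 0}, {"slide": [0, 0, 0.025], "rot": [0, 0, 0], "grip": 0}, {"slide": [0, 0, 0.025], "rot": [0, 0, 0], "grip": 0}, {"slide": [0, 0, 0.025], "rot": [0, 0, -8], "grip": 0}, {"slide": [0.01, -0.02, 0.01], "rot": [0, 0, -8], "grip": 0}, {"slide": [0.02, -0.02, 0], "rot": [0, 0, -8], "grip": 0}], newtons=40)

```text
time: 5.1
ee_pos: [0.5528, 0.0326, 0.3028]
eef_rot: [0.508, 0.861, 0.001, 0.001]
ft_force: [0.1, 0.0, -1.1]
width: 0.0075
grip_force: 40.0
```

arm_command(steps=[{"slide": [0.02, -0.02, 0], "rot": [0, 0, -8], "grip": 0}, {"slide": [0.02, -0.02, 0], "rot": [0, 0, -8], "grip": 0}, {"slide": [0.02, -0.02, 0], "rot": [0, 0, -8], "grip": 0}, {"slide": [0.02, -0.02, 0], "rot": [0, 0, -8], "grip": 0}, {"slide": [0.02, -0.03, 0], "rot": [0, 0, -8], "grip": 0}, {"slide": [0.01, -0.03, 0], "rot": [0, 0, -8], "grip": 0}, {"slide": [0, 0, 0], "rot": [0, 0, -8], "grip": 0}, {"slide": [0, 0, 0], "rot": [0, 0, -8], "grip": 0}])

```text
time: 6.1
ee_pos: [0.6622, -0.1075, 0.3012]
eef_rot: [0.888, 0.461, -0.0, 0.0]
ft_force: [0.7, 1.1, -0.9]
width: 0.008
grip_force: 40.0
```

```bash
python3 - <<'E'
from bench import sensors,eyes
from h import *
import pickle
P={n:eyes.camera(n) for n in("scene","top")}
pickle.dump(P,open("p1.pkl","wb"))
s=sensors.read_state();x=np.array(s["ee_pos"]);print(x)
o=[]
for n,w in(("scene",(100,150)),("top",(100,150))):
    u,v=proj(P[n],x-[0,0,.05]).astype(int);print(n,u,v)
    u0,v0=max(u-35,0),max(v-50,0)
    if n=="scene": print(u0,v0)
    a=P[n]["pixels"][v0:v0+100,u0:u0+70,::-1]
    o.append(cv2.resize(a,(385,550),interpolation=cv2.INTER_CUBIC));print(n,u0,v0)
cv2.imwrite("pics/held.png",np.hstack(o))
E
```

```text
[ 0.6622871  -0.10686921  0.30112817]
scene 322 260
287 210
scene 287 210
top 326 149
top 291 99
```

View pics/held.png

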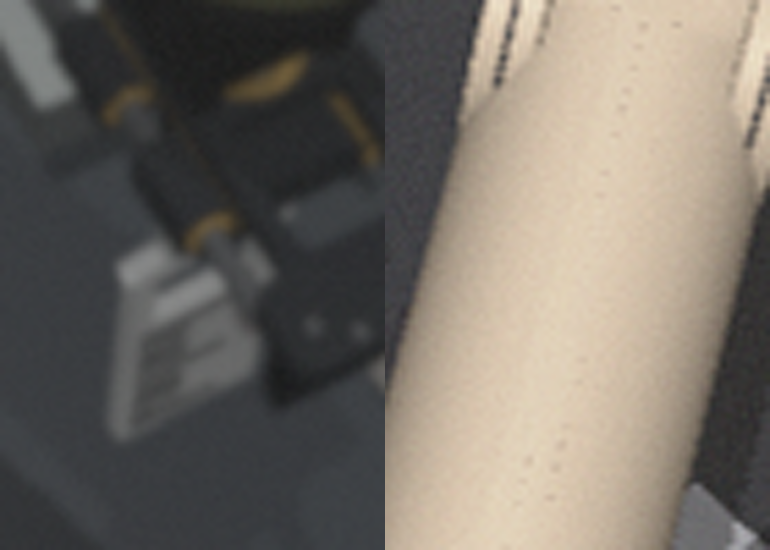

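The held view shows the marked face, with black lines at about (165,380), towards the scene camera. That means the gauge's +x runs along tool y, which is what I need. Next I go around the hook tip.

arm_command(steps=[{"slide": [0.0177, -0.019, 0], "rot": [0, 0, -2], "grip": 0}, {"slide": [0.0177, -0.019, 0], "rot": [0, 0, -2], "grip": 0}, {"slide": [0.0177, -0.019, 0], "rot": [0, 0, -2], "grip": 0}, {"slide": [-0.0218, -0.0204, -0.01], "rot": [0, 0, -2], "grip": 0}, {"slide": [-0.0218, -0.0204, -0.015], "rot": [0, 0, -2], "grip": 0}, {"slide": [-0.0218, -0.0204, -0.015], "rot": [0, 0, -2], "grip": 0}, {"slide": [-0.0218, -0.0204, -0.015], "rot": [0, 0, 0], "grip": 0}, {"slide": [-0.0218, -0.0204, -0.01], "rot": [0, 0, 0], "grip": 0}])

```text
time: 7.2
ee_pos: [0.6056, -0.2661, 0.2353]
eef_rot: [0.929, 0.37, -0.0, -0.0]
ft_force: [0.9, -0.6, -1.2]
width: 0.0081
grip_force: 40.0
```

arm_command(steps=[{"slide": [0, 0, 0], "rot": [0, 0, 0], "grip": 0}, {"slide": [0, 0, 0], "rot": [0, 0, 0], "grip": 0}, {"slide": [0, 0, 0], "rot": [0, 0, 0], "grip": 0}, {"slide": [0, 0, 0], "rot": [0, 0, 0], "grip": 0}, {"slide": [0, 0, 0], "rot": [0, 0, 0], "grip": 0}, {"slide": [0, 0, 0], "rot": [0, 0, 0], "grip": 0}, {"slide": [0, 0, 0], "rot": [0, 0, 0], "grip": 0}, {"slide": [0, 0, 0], "rot": [0, 0, 0], "grip": 0}])

```text
time: 8.2
ee_pos: [0.6065, -0.266, 0.2356]
eef_rot: [0.93, 0.368, 0.0, 0.0]
ft_force: [-0.1, -0.2, -1.5]
width: 0.0076
grip_force: 40.0
```

```bash
python3 - <<'E'
from bench import sensors,eyes
from h import *
P=eyes.camera("scene")
s=sensors.read_state();x=np.array(s["ee_pos"]);q=s["eef_rot"];print(x,q,np.degrees(2*np.arctan2(q[1],q[0]))-90)
post=np.array([.5141,-.1666,.1994]);a=np.radians(-46.9);u=np.array([np.cos(a),np.sin(a),0]);w=np.array([-u[1],u[0],0])
r=x-post;print("hook frame",r@u,r@w,r[2]-.0165)
u0,v0,f=200,230,6
im=cv2.resize(P["pixels"][v0:v0+95,u0:u0+125,::-1],None,fx=f,fy=f,interpolation=cv2.INTER_CUBIC)
im=cv2.convertScaleAbs(im,alpha=1.5)
o=x-[0,0,.0165]; d=w
px=lambda X:tuple(int(k) for k in (proj(P,X)-[u0,v0])*f+f/2)
for y,z in((-.02,-.003),(.02,-.003),(-.02,-.038),(.02,-.038),(-.028,-.133),(.028,-.133),(-.028,.006),(.028,.006)): cv2.circle(im,px(o+u*.004+d*y+np.array([0,0,z])),2,(0,0,255),-1)
for h,z in((0,0),(.078,0),(.09,.01)): cv2.circle(im,px(post+u*h+np.array([0,0,z])),2,(0,255,0),-1)
cv2.imwrite("pics/pre.png",im)
E
```

```text
[ 0.60645478 -0.26599892  0.23557484] [9.29925809e-01 3.67747181e-01 1.94610663e-05 2.34980338e-05] -46.8465059675364
hook frame 0.13568093957064337 -0.00048269540036490356 0.019674841624242753
```

View pics/pre.png

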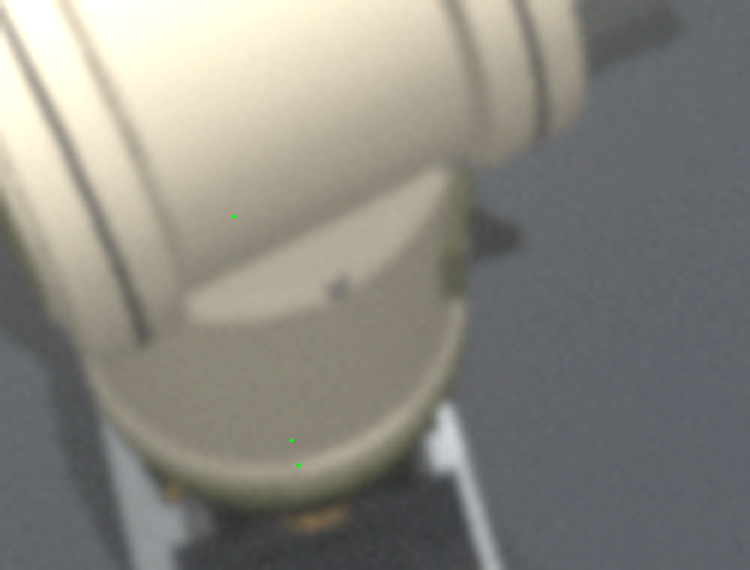

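The wrist hides the view here, but the pose puts the gauge in line: y error −0.5 mm, roof 20 mm above the arm. Threading slowly while watching the force.

arm_command(steps=[{"slide": [-0.005, 0.0053, 0], "rot": [0, 0, 0], "grip": 0}, {"slide": [-0.005, 0.0053, 0], "rot": [0, 0, 0], "grip": 0}, {"slide": [-0.005, 0.0053, 0], "rot": [0, 0, 0], "grip": 0}, {"slide": [-0.005, 0.0053, 0], "rot": [0, 0, 0], "grip": 0}, {"slide": [-0.005, 0.0053, 0], "rot": [0, 0, 0], "grip": 0}, {"slide": [-0.005, 0.0053, 0], "rot": [0, 0, 0], "grip": 0}, {"slide": [-0.005, 0.0053, 0], "rot": [0, 0, 0], "grip": 0}, {"slide": [0, 0, 0], "rot": [0, 0, 0], "grip": 0}])

```text
time: 9.25
ee_pos: [0.5713, -0.2284, 0.2357]
eef_rot: [0.93, 0.368, 0.0, -0.0]
ft_force: [0.4, -0.3, -1.7]
width: 0.0078
grip_force: 40.0
```

Past the tip with no contact.

arm_command(steps=[{"slide": [-0.005, 0.0053, 0], "rot": [0, 0, 0], "grip": 0}, {"slide": [-0.005, 0.0053, 0], "rot": [0, 0, 0], "grip": 0}, {"slide": [-0.005, 0.0053, 0], "rot": [0, 0, 0], "grip": 0}, {"slide": [-0.005, 0.0053, 0], "rot": [0, 0, 0], "grip": 0}, {"slide": [-0.005, 0.0053, 0], "rot": [0, 0, 0], "grip": 0}, {"slide": [0, 0, -0.005], "rot": [0, 0, 0], "grip": 0}, {"slide": [0, 0, -0.005], "rot": [0, 0, 0], "grip": 0}, {"slide": [0, 0, -0.004], "rot": [0, 0, 0], "grip": 0}])

```text
time: 10.25
ee_pos: [0.5464, -0.2025, 0.221]
eef_rot: [0.93, 0.368, -0.0, 0.0]
ft_force: [-0.5, -0.0, -1.8]
width: 0.0077
grip_force: 40.0
```

arm_command(steps=[{"slide": [0, 0, -0.001], "rot": [0, 0, 0], "grip": 0}, {"slide": [0, 0, -0.001], "rot": [0, 0, 0], "grip": 0}, {"slide": [0, 0, -0.001], "rot": [0, 0, 0], "grip": 0}, {"slide": [0, 0, 0], "rot": [0, 0, 0], "grip": 0}, {"slide": [0, 0, 0], "rot": [0, 0, 0], "grip": 0}, {"slide": [0, 0, 0], "rot": [0, 0, 0], "grip": 0}, {"slide": [0, 0, 0], "rot": [0, 0, 0], "grip": 0}, {"slide": [0, 0, 0], "rot": [0, 0, 0], "grip": 0}])

```text
time: 11.25
ee_pos: [0.5465, -0.2024, 0.2186]
eef_rot: [0.93, 0.368, 0.0, 0.0]
ft_force: [0.1, -0.1, -1.1]
width: 0.0079
grip_force: 40.0
```

Origin is about 2 mm above the arm. Creep down to contact.

arm_command(steps=[{"slide": [0, 0, -0.0007], "rot": [0, 0, 0], "grip": 0}, {"slide": [0, 0, 0], "rot": [0, 0, 0], "grip": 0}, {"slide": [0, 0, -0.0007], "rot": [0, 0, 0], "grip": 0}, {"slide": [0, 0, 0], "rot": [0, 0, 0], "grip": 0}, {"slide": [0, 0, -0.0006], "rot": [0, 0, 0], "grip": 0}, {"slide": [0, 0, 0], "rot": [0, 0, 0], "grip": 0}, {"slide": [0, 0, 0], "rot": [0, 0, 0], "grip": 0}, {"slide": [0, 0, 0], "rot": [0, 0, 0], "grip": 0}])

```text
time: 12.25
ee_pos: [0.5467, -0.2025, 0.2178]
eef_rot: [0.93, 0.368, 0.001, 0.0]
ft_force: [-4.1, 1.9, 11.5]
width: 0.0076
grip_force: 40.0
```

arm_command(steps=[{"slide": [0, 0, 0.0006], "rot": [0, 0, 0], "grip": 0}, {"slide": [0, 0, 0], "rot": [0, 0, 0], "grip": 0}, {"slide": [0, 0, 0], "rot": [0, 0, 0], "grip": 0.15}, {"slide": [0, 0, 0], "rot": [0, 0, 0], "grip": 0.25}, {"slide": [0, 0, 0], "rot": [0, 0, 0], "grip": 0.4}, {"slide": [0, 0, 0], "rot": [0, 0, 0], "grip": 0.5}, {"slide": [0, 0, 0], "rot": [0, 0, 0], "grip": 0.5}, {"slide": [0, 0, 0], "rot": [0, 0, 0], "grip": 0.5}], newtons=10)

```text
time: 13.25
ee_pos: [0.5465, -0.2024, 0.2172]
eef_rot: [0.93, 0.368, 0.0, 0.0]
ft_force: [0.1, -0.8, -0.4]
width: 0.0428
grip_force: 0.0
```

arm_command(steps=[{"slide": [0, 0, 0.01], "rot": [0, 0, 0], "grip": 0.5}, {"slide": [0, 0, 0.02], "rot": [0, 0, 0], "grip": 0.5}, {"slide": [0, 0, 0.03], "rot": [0, 0, 0], "grip": 0.5}, {"slide": [0, 0, 0.03], "rot": [0, 0, 0], "grip": 0.5}, {"slide": [0, 0, 0.03], "rot": [0, 0, 0], "grip": 0.5}, {"slide": [0, 0.04, 0.02], "rot": [0, 0, 0], "grip": 0.5}, {"slide": [0, 0.05, 0], "rot": [0, 0, 0], "grip": 0.5}, {"slide": [0, 0.05, 0], "rot": [0, 0, 0], "grip": 0.5}])

```text
time: 14.25
ee_pos: [0.5464, -0.0612, 0.3582]
eef_rot: [0.93, 0.367, 0.001, 0.0]
ft_force: [0.4, -0.0, 0.1]
width: 0.0435
grip_force: 0.0
```

arm_command(steps=[{"slide": [0, 0.05, 0], "rot": [0, 0, 0], "grip": 0.5}, {"slide": [0, 0.05, 0], "rot": [0, 0, 0], "grip": 0.5}, {"slide": [0, 0.05, 0], "rot": [0, 0, 0], "grip": 0.5}, {"slide": [0, 0.05, 0], "rot": [0, 0, 0], "grip": 0.5}, {"slide": [0, 0.05, 0], "rot": [0, 0, 0], "grip": 0.5}, {"slide": [0, 0, 0], "rot": [0, 0, 0], "grip": 0.5}, {"slide": [0, 0, 0], "rot": [0, 0, 0], "grip": 0.5}, {"slide": [0, 0, 0], "rot": [0, 0, 0], "grip": 0.5}])

```text
time: 15.25
ee_pos: [0.5468, 0.186, 0.3578]
eef_rot: [0.93, 0.367, 0.0, 0.0]
ft_force: [-0.6, -0.6, -0.5]
width: 0.0436
grip_force: 0.0
```

```bash
python3 - <<'E'
from bench import eyes
from h import *
o=[];fr=[]
for n,(u,v) in(("scene",(200,240)),("top",(310,170))):
    for k in range(2):
        p=eyes.camera(n);fr.append(p["pixels"].astype(float))
    o.append(cv2.resize(p["pixels"][v:v+110,u:u+80,::-1],None,fx=5,fy=5,interpolation=cv2.INTER_CUBIC))
    print(n,np.abs(fr[-1]-fr[-2])[v:v+110,u:u+80].mean())
    print([(np.round(d["bbox"]).tolist(),round(d["conf"],2)) for d in eyes.look_for("gauge",p)])
cv2.imwrite("pics/fin.png",cv2.convertScaleAbs(np.hstack(o),alpha=1.3))
E
```

```text
scene 0.8512121212121212
[([330.0, 198.0, 353.0, 232.0], 0.89), ([232.0, 274.0, 263.0, 315.0], 0.77)]
top 2.772310606060606
[([351.0, 192.0, 376.0, 214.0], 0.74), ([245.0, 171.0, 250.0, 190.0], 0.55)]
```

View pics/fin.png

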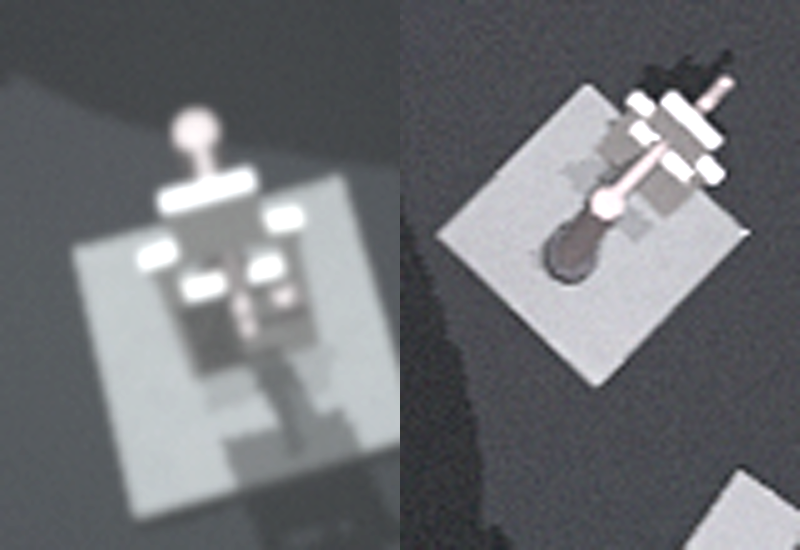

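The gauge hangs square on the arm. The tab top is at (207,190) in the scene crop and the marker block on the outward face is at (285,295). It is clear of the robot and still.

```bash
python3 -c "
from bench import order
print(order.close_job())"
```

```text
the job is handed in; nothing more can be done
None
```

The large gauge hangs at rest on the farthest hook, marked face outward and clear of the robot; the scraper and jar were not touched, and I handed the job in after about 15.5 s (no verdict was returned).

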